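# Enable a carton print at the ink-jet coding bench

### The arm

A 6-joint arm with a two-finger parallel gripper is mounted at the origin on the work surface. World frame = base frame: x ahead of the robot, y to its left, z up, the work surface at z = 0. Lengths are in mm, angles in rad, forces in N, time in s.
With the tool pointing down it reaches from about 375 to 825 mm from the base axis. Payload 5.5 kg.
Tool frame: the origin (TCP) lies between the finger pads; the fingertips stand 19 mm ahead of it and the grasp point (between the pads) is the TCP; z points along the fingers, y is the line along which they close (so a half turn about z gives the same grasp; the last joint's range is limited). The gripper opens to 85 mm and grips with 20 to 120 N. Pads are 22 mm wide; open, the fingers measure 114 mm over their backs; the gripper's body (76 mm by 85 mm) begins 54 mm behind the grasp point. The pads swing forward as they close: fully open they stand 13 mm farther back than shut.
Start: joints at [1.303, 0.314, -0.047, 1.21, 0, 1.571], TCP at [158.763, 578.61, 250.299] pointing down, gripper open.
Joint ranges: [-2.67, 2.67], [-0.69, 1.73], [-1.03, 1.25], [-2.08, 2.16], [-1.42, 1.45], [-3.14, 3.14]. Speed limits (rad/s): [2.39, 2.39, 3.01, 3.14, 3.14, 3.14].

### API

Orientations are given as a unit quaternion [x, y, z, w].
In Python, from station import arm, read_camera, camera_params, job_done, masks_of gives the robot as it stands.
- The arm moves only by the tool send_rows, never from a script. Its argument "commands" is a list of rows, each a list of 5 numbers: the shift along the tool's x, y, z in m, then the turn about the tool's z in rad, then the opening in per cent of the stroke, from 0 (shut) to 100 (fully open). A call has 1 to 20 rows; each row is the pose to reach, as a shift and turn from the pose commanded when the call began, along the tool's axes at that moment; what a row does not reach only later rows make up. A row lasts 1/8 s, in which the tool goes at most 62.5 mm and 10.7 degrees, less where a joint would pass 70% of its speed; a pose out of reach is approached as far as the arm can. A call with a gripper value outside its range is refused whole. The fingers move at their own pace and stop on an object; the grip force is fixed at half the most. Time passes only in rows, so rows that repeat a pose let the fingers close. It gives the time, the measured TCP pose, the force, the opening and the grip force at its end, in the units of the state.
- arm.read_state(): the state, without advancing time (a new reading comes with each control period).
- read_camera(name): name is "side" or "top"; returns (picture, depth): 420x560x3 uint8, red, green, blue; 420x560 float32, mm along the optical axis (not along the pixel's ray), 0 where there is no reading.
- camera_params(name): a dict with "mtx" (3x3 intrinsics, pixels), "extrinsics" (4x4, takes a point from world to camera coordinates). Camera axes: x right, y up, looking along -z (the intrinsics and any distortion apply to the point x, -y, -z); pixel columns grow to the right and rows downward; lengths in mm; the calibration is good to about 2 mm. A picture is of the moment at which its call begins. camera_params takes no time and is no camera call.
- job_done(): hands the job in; it is judged then, once.
Trained networks look in the newest picture that a camera, given by its name, has taken for a name from the list of things; names that differ only in an ending like _2 or _b are one class to them, and where a whole thing is asked for, a point or a joint stands for the part that bears it (a point fixed in the world has none). Each returns a list of dicts, best first, with "score" (0 to 1); they miss things now and then, are a little off and sometimes report something else, mostly with a low value. They report only what shows in the picture. A call takes as long as a camera call. They do not tell look-alikes from the thing itself.
- masks_of(camera, label): "pixels" (420x560 bool, what is visible of it) and "extent" ([left, top, right, bottom] in pixels, round what is visible of it).
The state is a dict: "t": time; "joints": joint angles; "joint_velocities": joint speeds; "joint_torque": joint torques, N m; "tool_pos": TCP position; "orientation": TCP orientation; "wrist_force": force on the tool from outside, world axes, zero at the start; "torque": the same for the moment, N m; "finger_gap": finger opening in mm; "gripper_force": force on a finger pad.
Only numpy, scipy, OpenCV 4.12 (cv2) and the standard library are available. Lean on these libraries where they do the work, as an engineer would, in place of code of your own. Each camera call takes 0.05 s, during which the arm holds its last target. There are 200 camera calls.

### The job

Without lifting it off the bench, slide the medicine carton until the centre of its orange square is right under the brass nozzle tip of the print head, the carton lying lengthwise between the two blue tape lines with its orange end leading towards the two posts, and let go of it. Only then push the yellow spring button on the grey console down with the fingertips to the middle of its travel (12 mm, its top face level with the green band of the post beside it; never to the bottom, which trips the machine) and keep it there: finish while still holding it down, do not let go. Do not bump the print-head stand or disturb the bottle, jar, pot and beaker.

Things in the scene. Friction and masses are not known exactly. Their poses are not given: they have to be found in the camera images.
- carton_mid (a point): centre of the loose medicine carton (half-way up, 18 mm above the bench): a rigid white box 180 mm long (its x), 50 mm wide (its y), 36 mm high (z), about 0.16 kg, with a blue and a thin green band round the half opposite the orange square. It stays flat on the bench throughout.
- print_spot (a point): centre of the orange 20 mm square on the carton's top face, 55 mm from the carton's centre along its +x, on its centre line, 36 mm above the bench. Axes as the carton's.
- coder: fixed print-head stand, origin on the bench right under the nozzle; +x runs level along the support arm (158 to 182 mm up) to a portal (two 16 mm posts 110 mm apart, 140 mm off, crossbar top 206 mm up; foot plate from 105 mm). Head: cylinder 36 mm across, 78 to 200 mm up. Flat tape lines along x, 33 mm either side, from x -160 to +50 mm. Placed right, the carton's x points along the coder's +x.
- nozzle_tip (a point): lower end of the brass nozzle, 50 mm above the bench (14 mm above the carton's top when that is under it). Axes as the coder's.
- console: fixed grey switch box, 90 (x) by 120 (y) by 50 mm high, origin at the centre of its underside. Yellow button at the centre of its top. Gauge post 12 by 10 mm, 48 mm from the button's centre along +y, its top 88 mm above the bench: white down to 80 mm (not far enough), green from 80 to 72 mm (right), red below (too far).
- enable_top (a point): centre of the top face of the yellow button, a flat cap 44 mm across and 12 mm thick, 88 mm above the bench when released; it moves straight down with the button.
- enable (a joint): travel of the yellow button in m: 0 released, 0.024 fully down; hold it at 0.012. Its spring pushes back with about 3 N at the start, 9 N at 0.012 and 15 N at the bottom, and returns it when let go.
- ink_bottle: bystander, loose: white ink bottle with a blue cap, 56 mm across, 125 mm tall; origin at the centre of its underside
- amber_jar: bystander, loose: amber jar with a white lid, 60 mm across, 75 mm tall; origin at the centre of its underside
- beaker: bystander, loose: open aluminium beaker, 68 mm across, 80 mm tall; origin at the centre of its underside
- tablet_pot: bystander, loose: white pot with a green lid, 54 mm across, 85 mm tall; origin at the centre of its underside
- carton: the whole carton described under carton_mid; origin at the centre of its underside
Not all that is in view belongs to the job. Leave any red or turquoise look-alike of the carton alone.

How it is judged:
By the outcome, as a careful person would: the job done as asked, in the order asked, and still so for the second after the job is handed in, while the arm keeps its last pose, push and grip.
It also fails if it takes over 56 s, if anything falls off the work surface, if the arm or the gripper's body presses on something with over 40 N, if the wrist force passes 120 N, or if a joint passes its speed limit or range.

## Working session

There is one attempt and no reset: what is moved stays moved. The work goes in short steps, Python scripts to look and compute and a tool call to move; the robot and the scene stay as the last step left them, time stands still between calls to the robot, and variables do not carry over. Pictures are saved under pics/ and viewed, at most 10 in all, crops included, and the job is handed in when it is done.

Besides the shell and the picture viewer there is one more tool, called after "Emit:" as name(argument=value, ...), one argument or row to a line, values as JSON. send_rows: Moves the arm, as the interface text tells. Its arguments: {"type":"object","properties":{"commands":{"type":"array","items":{"type":"array","items":{"type":"number"}}}},"required":["commands"]}

```bash
mkdir -p pics
cat > h.py <<'E'
import numpy as np,cv2
from station import arm,read_camera,camera_params,job_done,masks_of
def world(cam,depth,us,vs):
    p=camera_params(cam);K=p["mtx"];E=np.array(p["extrinsics"]);K=np.array(K)
    us=np.asarray(us);vs=np.asarray(vs)
    d=depth[vs,us];x=(us-K[0,2])/K[0,0]*d;y=(vs-K[1,2])/K[1,1]*d
    c=np.stack([x,-y,-d,np.ones_like(d)],-1)
    return (c@np.linalg.inv(E).T)[...,:3]
def proj(cam,P):
    p=camera_params(cam);K=np.array(p["mtx"]);E=np.array(p["extrinsics"])
    c=E@np.append(P,1);return K[0,0]*c[0]/-c[2]+K[0,2],K[1,1]*-c[1]/-c[2]+K[1,2]
E
python3 - <<'E'
from h import *
np.set_printoptions(precision=1,suppress=True)
print(arm.read_state())
for c in("top","side"):
    im,d=read_camera(c);cv2.imwrite(f"pics/{c}0.png",im[...,::-1])
    np.save(c+"d.npy",d);np.save(c+"i.npy",im)
    print(c,camera_params(c))
    for n in("carton","coder","console","enable_top","ink_bottle","amber_jar","beaker","tablet_pot"):
        for r in masks_of(c,n)[:3]:
            v,u=np.nonzero(r["pixels"]&(d>0))
            w=world(c,d,u,v) if len(u) else np.zeros((1,3))
            print(n,round(r["score"],2),r["extent"],np.median(w,0),w.min(0),w.max(0))
E
```

```text
{'t': 0.0, 'joints': array([ 1.3,  0.3, -0. ,  1.2, -0. ,  1.6]), 'joint_velocities': array([-0., -0.,  0., -0., -0., -0.]), 'joint_torque': array([  0., -54.,  34.,   0.,   0.,   0.]), 'tool_pos': array([158.6, 578.1, 249.4]), 'orientation': array([ 0.1,  1. , -0. , -0. ]), 'wrist_force': array([-0.2, -0.1, -0.6]), 'torque': array([-0.,  0., -0.]), 'gripper_force': 0.0, 'finger_gap': 85.44768737268001}
top {'mtx': array([[423.9,   0. , 286. ],
       [  0. , 423.9, 215.6],
       [  0. ,   0. ,   1. ]]), 'extrinsics': array([[   -0. ,    -1. ,    -0. ,    26.8],
       [    1. ,    -0. ,     0.1,  -503.6],
       [   -0.1,    -0. ,     1. , -1237.6],
       [    0. ,     0. ,     0. ,     1. ]])}
carton 0.87 [443.9, 216.6, 476.2, 277.1] [ 403.1 -488.9   36. ] [ 310.  -542.7   -4.1] [ 494.7 -444.6   45.3]
carton 0.79 [380.9, 190.3, 409.8, 254.4] [ 479.6 -301.5   36.2] [ 389.6 -338.6   -3.5] [ 574.  -274.6   44.5]
carton 0.62 [383.3, 272.5, 413.2, 337.8] [ 240.7 -297.9   36.3] [ 139.9 -347.6   -4.8] [ 331.5 -258.8   44.7]
coder 0.79 [260.0, 82.5, 318.8, 206.4] [811.6  -2.9 149.9] [530
[... 1466 characters left out ...]
122.1] [ 526.9  -77.8 -694.1] [1581.6  876.2  212.6]
console 0.81 [233.2, 129.2, 265.5, 175.9] [494.4 273.8  50. ] [449.8 228.7  -1.3] [551.4 362.8  94.6]
ink_bottle 0.6 [407.1, 309.3, 436.8, 347.2] [ 562.3 -485.4   80. ] [ 546.3 -504.5    3.7] [ 646.5 -448.9  130.7]
amber_jar 0.78 [231.9, 105.4, 250.9, 133.1] [541.8 452.   50.3] [505.4 350.   -3.5] [576.8 556.1  88. ]
beaker 0.76 [299.3, 125.4, 319.1, 153.6] [692.7 225.3  54.8] [662.4 202.5  -1.3] [728.7 272.4  83.2]
tablet_pot 0.86 [387.6, 231.1, 413.9, 262.0] [ 680.5 -262.6   60.8] [ 662.5 -280.8   -1. ] [ 774.8 -181.4   90.7]
tablet_pot 0.46 [408.7, 306.5, 434.7, 348.4] [ 562.7 -485.3   80.3] [ 546.3 -504.5    1.3] [ 649.8 -445.9  130.7]
```

View pics/top0.png

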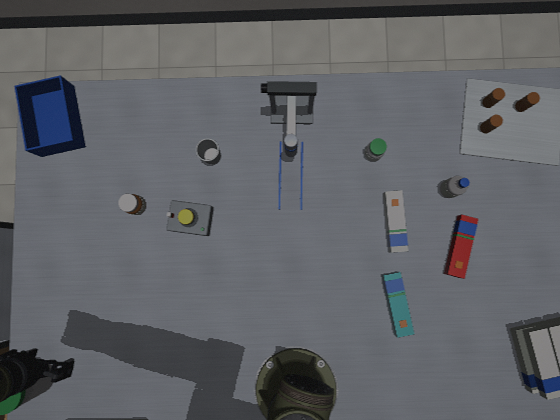

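Run:
```python
import cv2,numpy as np
a=cv2.imread("pics/side0.png");t=cv2.imread("pics/top0.png")
L=cv2.resize(a[215:415,200:450],None,fx=3,fy=3,interpolation=cv2.INTER_CUBIC)
cv2.imwrite("pics/c1.png",L)
b=cv2.resize(t[75:215,240:420],None,fx=4,fy=4,interpolation=cv2.INTER_CUBIC);cv2.imwrite("pics/c2.png",b)
```

```text
(no output)
```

View pics/c1.png

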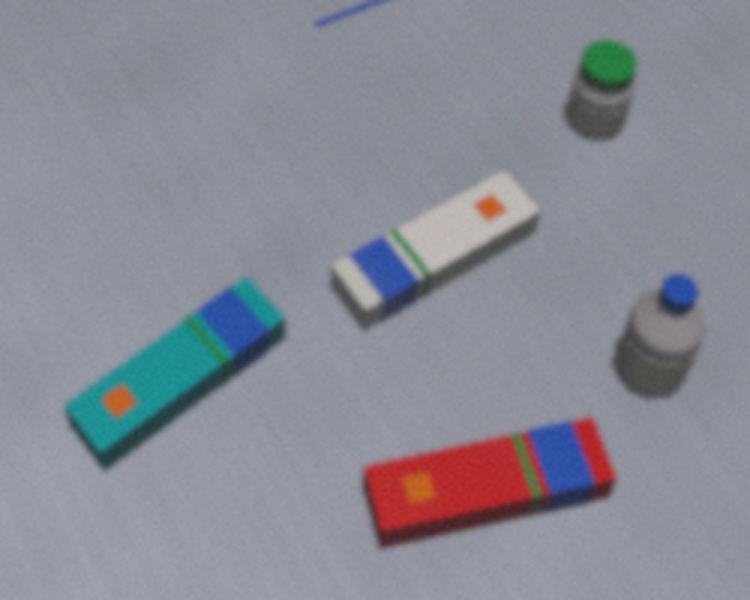

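View pics/c2.png

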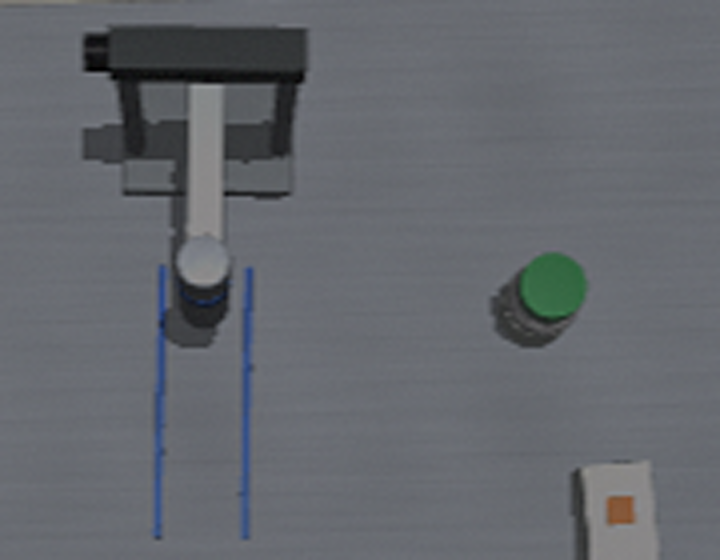

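The candidates are white (397,221), red (463,246) and turquoise (398,304), plus the printed boxes in the stack at (540,355). The crop shows the white one with an orange square at its far end and blue and green bands at the near end, so I choose it. The nozzle head is at about (290,145), with the tape lines running towards the robot. Next I fit the poses.

Run:
```python
from h import *
from scipy.spatial.transform import Rotation as R
np.set_printoptions(precision=3,suppress=True)
D={c:np.load(c+"d.npy") for c in("top","side")};I={c:np.load(c+"i.npy") for c in("top","side")}
V,U=np.mgrid[:420,:560]
for c in D:
    d=D[c];W=world(c,d,U,V);ok=d>0
    hsv=cv2.cvtColor(I[c],cv2.COLOR_RGB2HSV)
    def reg(x0,x1,y0,y1,z0,z1):return ok&(W[...,0]>x0)&(W[...,0]<x1)&(W[...,1]>y0)&(W[...,1]<y1)&(W[...,2]>z0)&(W[...,2]<z1)
    m=reg(370,600,-350,-260,28,45)
    print(c,"carton rect",cv2.minAreaRect(W[m][:,:2].astype(np.float32)))
    o=m&(hsv[...,0]<18)&(hsv[...,1]>130);print(" orange",o.sum(),W[o].mean(0))
    q=W[m][:,:2];u,s,vt=np.linalg.svd(q-q.mean(0),full_matrices=False);print(" mean",q.mean(0),"yaw",np.arctan2(vt[0,1],vt[0,0])%np.pi)
    h=reg(640,735,-60,60,192,208);print(" head",h.sum(),cv2.minEnclosingCircle(W[h][:,:2].astype(np.float32)),W[h].mean(0))
    cb=reg(780,900,-100,100,198,215);print(" crossbar",cb.sum(),cv2.minAreaRect(W[cb][:,:2].astype(np.float32)),W[cb].mean(0))
    t=reg(480,800,-70,70,-10,12)&(hsv[...,0]>100)&(hsv[...,0]<125)&(hsv[...,1]>120)
    w=W[t][:,:2]
    for sgn in(1,-1):
        l=w[(w[:,1]+4)*sgn>0]
        if len(l)>5:
            k=np.polyfit(l[:,0],l[:,1],1);print(" tape",len(l),k,l.min(0),l.max(0),np.polyval(k,[540,690]))
    b=reg(450,560,230,370,84,96);y=b&(hsv[...,0]>20)&(hsv[...,0]<35)&(hsv[...,1]>120)
    print(" button",y.sum(),W[y].mean(0),"post",W[b&~y].mean(0))
    k=reg(430,570,220,380,44,56);print(" console",cv2.minAreaRect(W[k][:,:2].astype(np.float32)))
print(R.from_quat(arm.read_state()["orientation"]).as_matrix())
```

```text
top carton rect ((480.29132080078125, -305.65869140625), (179.7523956298828, 52.21189880371094), 3.182384967803955)
 orange 38 [ 535.023 -304.538   36.461]
 mean [ 479.792 -304.701] yaw 0.05277805451647577
 head 150 ((684.9223022460938, -1.0738095045089722), 17.982938766479492) [684.125  -0.941 199.829]
 crossbar 637 ((825.2607421875, 2.3334426879882812), (144.18902587890625, 32.346622467041016), 87.54821014404297) [823.652  -0.207 205.479]
 tape 80 [-0.042 59.466] [528.972  26.93 ] [732.477  36.532] [36.711 30.39 ]
 tape 83 [-0.039 -8.789] [527.829 -38.214] [732.684 -27.651] [-29.649 -35.444]
 button 164 [502.743 299.947  88.276] post [508.214 337.041  88.123]
 console ((503.0968017578125, 301.9171142578125), (121.28485107421875, 89.96968841552734), 81.0997543334961)
side carton rect ((480.24432373046875, -307.3642883300781), (181.9224853515625, 53.04377365112305), 2.9490206241607666)
 orange 33 [ 535.665 -303.14    36.785]
 mean [ 476.523 -309.552] yaw 0.04920298755894681
 head 108 ((685.0099487304688, -2.6952857971191406), 19.779705047607422) [683.548  -5.914 199.276]
 crossbar 403 ((826.1060180664062, -0.9599151611328125), (152.0991973876953, 35.299285888671875), 86.8951187133789) [822.98   -8.768 205.385]
 button 97 [501.994 297.142  88.506] post [512.001 329.427  87.121]
 console ((504.29803466796875, 298.3583068847656), (127.05643463134766, 91.53952026367188), 79.8702163696289)
[[-0.964  0.265 -0.   ]
 [ 0.265  0.964  0.   ]
 [ 0.     0.    -1.   ]]
```

Emit:
send_rows(
  commands=[
    [-0.383,-0.184,0,-0.32,100],
    [-0.383,-0.184,0,-0.32,100],
    [-0.383,-0.184,0,-0.32,100],
    [-0.383,-0.184,0,-0.32,100],
    [-0.383,-0.184,0,-0.32,100],
    [-0.383,-0.184,0,-0.32,100],
    [-0.383,-0.184,0,-0.32,100],
    [-0.489,-0.57,0,-0.32,100],
    [-0.489,-0.57,0,-0.32,100],
    [-0.489,-0.57,0,-0.32,100],
    [-0.489,-0.57,0,-0.32,100],
    [-0.489,-0.57,0,-0.32,100],
    [-0.489,-0.57,0,-0.32,100],
    [-0.506,-0.78,0.1,-0.32,100],
    [-0.506,-0.78,0.1,-0.32,100],
    [-0.506,-0.78,0.1,-0.32,100],
    [-0.506,-0.78,0.1,-0.32,100],
    [-0.506,-0.78,0.1,-0.32,100],
    [-0.506,-0.78,0.1,-0.32,100],
    [-0.506,-0.78,0.1,-0.32,100],
  ],
)

```text
t: 3.4
tool_pos: [441.0, -306.6, 151.0]
orientation: [-0.027, 1.0, -0.0, 0.0]
wrist_force: [-0.2, 0.3, 0.0]
finger_gap: 85.3
gripper_force: 0.0
```

Emit:
send_rows(
  commands=[
    [0,-0.001,0.06,0,100],
    [0,-0.001,0.12,0,100],
    [0,-0.001,0.126,0,100],
    [0,-0.001,0.126,0,100],
    [0,-0.001,0.126,0,70],
    [0,-0.001,0.126,0,63],
    [0,-0.001,0.126,0,55],
    [0,-0.001,0.126,0,50],
    [0,-0.001,0.126,0,50],
    [0,-0.001,0.126,0,50],
  ],
)

```text
t: 4.65
tool_pos: [441.7, -309.4, 26.4]
orientation: [-0.026, 1.0, -0.001, 0.001]
wrist_force: [0.2, 1.8, 8.4]
finger_gap: 49.3
gripper_force: 63.0
```

Emit:
send_rows(
  commands=[
    [-0.003,0.012,0,0,50],
    [-0.009,0.036,0,0.01,50],
    [-0.015,0.062,0,0.02,50],
    [-0.021,0.088,0,0.03,50],
    [-0.028,0.116,0,0.04,50],
    [-0.035,0.144,0,0.05,50],
    [-0.042,0.172,0,0.06,50],
    [-0.049,0.2,0,0.07,50],
    [-0.056,0.228,0,0.08,50],
    [-0.062,0.254,0,0.09,50],
    [-0.068,0.28,0,0.094,50],
    [-0.073,0.3,0,0.094,50],
    [-0.075,0.308,0,0.094,50],
    [-0.075,0.308,0,0.094,50],
    [-0.075,0.308,0,0.094,50],
  ],
)

```text
t: 6.52
tool_pos: [501.4, 3.1, 26.4]
orientation: [0.021, 1.0, 0.0, 0.002]
wrist_force: [0.1, 0.5, 7.8]
finger_gap: 49.2
gripper_force: 63.1
```

```bash
cat > m.py <<'E'
from h import *
from scipy.spatial.transform import Rotation as R
import sys
np.set_printoptions(precision=3,suppress=True)
V,U=np.mgrid[:420,:560]
s=arm.read_state();M=R.from_quat(s["orientation"]).as_matrix();print(s["tool_pos"],"tool y yaw",np.arctan2(M[1,1],M[0,1]),s["wrist_force"])
for c in("top","side"):
    im,d=read_camera(c);cv2.imwrite(f"pics/{c}{sys.argv[1]}.png",im[...,::-1]);W=world(c,d,U,V)
    hsv=cv2.cvtColor(im,cv2.COLOR_RGB2HSV)
    m=(d>0)&(W[...,0]>440)&(W[...,0]<750)&(abs(W[...,1])<60)&(W[...,2]>30)&(W[...,2]<42)
    o=m&(hsv[...,0]<18)&(hsv[...,1]>130);print(c,"orange",o.sum(),W[o].mean(0))
    m&=hsv[...,2]>90
    print(cv2.minAreaRect(W[m][:,:2].astype(np.float32)))
    b=m&(hsv[...,0]>100)&(hsv[...,0]<125)&(hsv[...,1]>120);print(c,"blue",b.sum(),W[b].mean(0))
E
python3 m.py 1
```

```text
[501.382   3.144  26.373] tool y yaw 1.5291414344767147 [0.112 0.525 7.845]
top orange 0 [nan nan nan]
((629.5475463867188, 0.8782119750976562), (41.41297912597656, 1.694997787475586), 88.92970275878906)
top blue 0 [nan nan nan]
side orange 19 [595.698   0.158  36.603]
((539.6385498046875, 0.9635486602783203), (56.32274627685547, 180.8760528564453), 87.81108856201172)
side blue 106 [483.348   2.686  37.097]m.py:11: RuntimeWarning: Mean of empty slice.
  o=m&(hsv[...,0]<18)&(hsv[...,1]>130);print(c,"orange",o.sum(),W[o].mean(0))
  ret = um.true_divide(
m.py:14: RuntimeWarning: Mean of empty slice.
  b=m&(hsv[...,0]>100)&(hsv[...,0]<125)&(hsv[...,1]>120);print(c,"blue",b.sum(),W[b].mean(0))
```

Emit:
send_rows(
  commands=[
    [-0.005,0.0,0,0,50],
    [-0.018,0.001,0,0,50],
    [-0.034,0.001,0,0,50],
    [-0.05,0.002,0,0,50],
    [-0.064,0.002,0,0,50],
    [-0.076,0.002,0,0,50],
    [-0.085,0.002,0,0,50],
    [-0.09,0.002,0,0,50],
    [-0.09,0.002,0,0,50],
    [-0.09,0.002,0,0,50],
  ],
)

```text
t: 7.88
tool_pos: [587.5, 1.4, 26.1]
orientation: [0.021, 1.0, 0.0, -0.001]
wrist_force: [-10.1, 0.4, 16.8]
finger_gap: 49.2
gripper_force: 64.8
```

```bash
python3 m.py 2 2>/dev/null
python3 - <<'E'
import cv2
from h import *
a=cv2.imread("pics/side2.png");cv2.imwrite("pics/c3.png",cv2.resize(a[110:260,240:420],None,fx=4,fy=4,interpolation=cv2.INTER_CUBIC))
print(proj("side",[685,-1.8,50]),proj("side",[685,-1.8,36]))
E
```

```text
[587.492   1.41   26.1  ] tool y yaw 1.5289065708081377 [-10.075   0.433  16.842]
top orange 0 [nan nan nan]
((0.0, 0.0), (0.0, 0.0), 0.0)
top blue 0 [nan nan nan]
side orange 10 [681.855  -0.84   36.113]
((625.7332153320312, -1.9970130920410156), (54.38774871826172, 181.49461364746094), 87.17789459228516)
side blue 110 [570.507   1.959  36.974]
(np.float64(346.928056377484), np.float64(186.7729057351764)) (np.float64(346.54493469497896), np.float64(190.06113360233473))
```

View pics/c3.png

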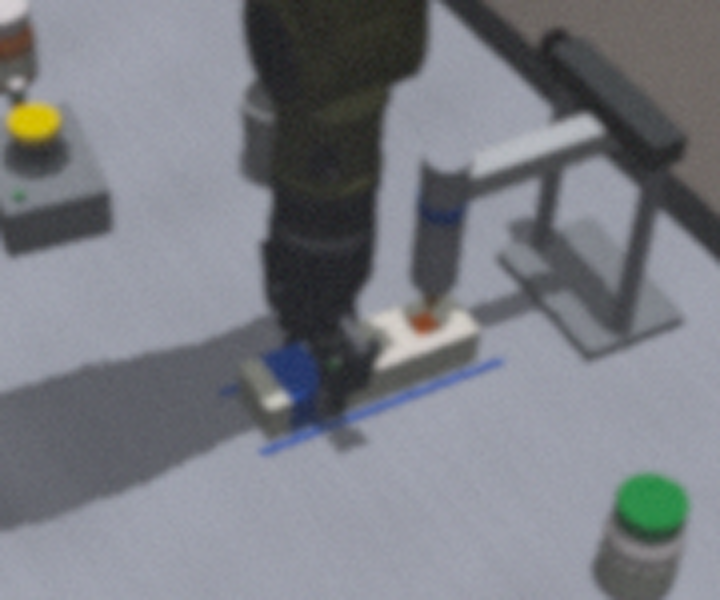

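Emit:
send_rows(
  commands=[
    [-0.001,0,-0.0006,0,50],
    [-0.0015,0,-0.0006,0,50],
    [-0.002,0,-0.0006,0,50],
    [-0.002,0,-0.0006,0,50],
  ],
)

```text
t: 8.48
tool_pos: [589.8, 1.3, 26.1]
orientation: [0.021, 1.0, 0.0, -0.001]
wrist_force: [-8.2, 0.1, 13.0]
finger_gap: 48.8
gripper_force: 64.2
```

Emit:
send_rows(
  commands=[
    [-0.001,0,-0.0002,0,50],
    [-0.0015,0,-0.0002,0,50],
    [-0.0015,0,-0.0002,0,50],
    [-0.0015,0,-0.0002,0,50],
  ],
)

```text
t: 8.98
tool_pos: [591.3, 1.2, 26.1]
orientation: [0.021, 1.0, 0.0, -0.001]
wrist_force: [-7.7, 0.1, 10.7]
finger_gap: 49.1
gripper_force: 63.9
```

```bash
python3 m.py 3 2>/dev/null
```

```text
[591.307   1.223  26.105] tool y yaw 1.528978353514553 [-7.718  0.066 10.704]
top orange 0 [nan nan nan]
((0.0, 0.0), (0.0, 0.0), 0.0)
top blue 0 [nan nan nan]
side orange 12 [685.837  -1.504  37.027]
((630.3134155273438, -2.045225143432617), (55.2966423034668, 182.2305908203125), 87.91946411132812)
side blue 113 [574.069   0.656  36.939]
```

Emit:
send_rows(
  commands=[
    [0,0,0,0,70],
    [0,0,0,0,90],
    [0,0,0,0,100],
    [0,0,0,0,100],
    [0,0,0,0,100],
    [0,0,-0.01,0,100],
    [0,0,-0.05,0,100],
    [0,0,-0.1,0,100],
    [0.03,0,-0.15,0,100],
    [0.06,0,-0.2,0,100],
    [0.1,0.05,-0.2,0,100],
    [0.1,0.1,-0.2,0,100],
    [0.1,0.15,-0.2,0,50],
    [0.1,0.2,-0.2,0,0],
    [0.1,0.2,-0.2,0,0],
    [0.1,0.2,-0.2,0,0],
  ],
)

```text
t: 11.08
tool_pos: [501.0, 204.9, 225.4]
orientation: [0.021, 1.0, -0.0, 0.0]
wrist_force: [-0.9, -0.6, -0.1]
finger_gap: 12.1
gripper_force: 0.0
```

```bash
python3 m.py 4 2>/dev/null
python3 - <<'E'
import cv2
a=cv2.imread("pics/side4.png");cv2.imwrite("pics/c4.png",cv2.resize(a[100:260,220:420],None,fx=3.7,fy=3.7,interpolation=cv2.INTER_CUBIC))
E
```

```text
[500.951 204.909 225.416] tool y yaw 1.5295945384518288 [-0.85  -0.579 -0.058]
top orange 6 [677.267  -1.666  37.078]
((628.865478515625, 0.5559749603271484), (49.898643493652344, 178.4175262451172), 87.63028717041016)
top blue 181 [575.092   0.644  36.281]
side orange 10 [685.29   -1.067  36.336]
((630.0807495117188, -1.6166706085205078), (56.18830490112305, 181.81414794921875), 88.62159729003906)
side blue 123 [574.573  -0.818  36.841]
```

View pics/c4.png

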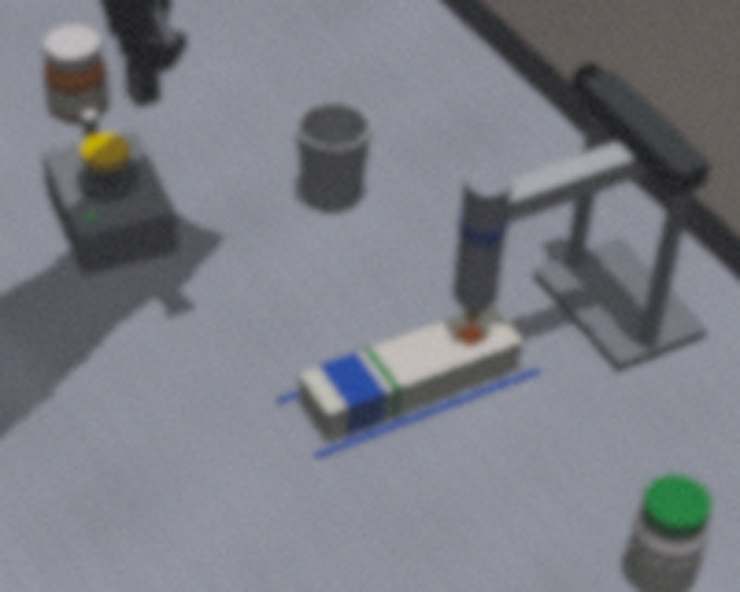

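The carton now lies between the tapes with its orange square under the nozzle, and the gripper is clear of it. Next is the button.

Emit:
send_rows(
  commands=[
    [0.002,0.05,0,0,0],
    [0.002,0.0945,0.0,0,0],
    [0.002,0.0945,0.04,0,0],
    [0.002,0.0945,0.08,0,0],
    [0.002,0.0945,0.1,0,0],
    [0.002,0.0945,0.11,0,0],
    [0.002,0.0945,0.11,0,0],
    [0.002,0.0945,0.11,0,0],
  ],
)

```text
t: 12.18
tool_pos: [504.0, 299.7, 116.3]
orientation: [0.021, 1.0, 0.0, 0.001]
wrist_force: [0.4, 0.8, 0.2]
finger_gap: -0.0
gripper_force: 0.0
```

Emit:
send_rows(
  commands=[
    [0,0,0.004,0,0],
    [0,0,0.008,0,0],
    [0,0,0.012,0,0],
    [0,0,0.013,0,0],
    [0,0,0.013,0,0],
    [0,0,0.013,0,0],
  ],
)

```text
t: 12.92
tool_pos: [503.4, 299.8, 102.5]
orientation: [0.021, 1.0, 0.0, 0.0]
wrist_force: [-0.2, 0.3, 5.6]
finger_gap: 0.1
gripper_force: 2.4
```

Emit:
send_rows(
  commands=[
    [0,0,0.003,0,0],
    [0,0,0.005,0,0],
    [0,0,0.0065,0,0],
    [0,0,0.0065,0,0],
    [0,0,0.0065,0,0],
  ],
)

```text
t: 13.55
tool_pos: [503.4, 299.8, 96.3]
orientation: [0.021, 1.0, 0.0, 0.0]
wrist_force: [-1.6, -1.1, 7.4]
finger_gap: -0.0
gripper_force: 4.0
```

Run:
```python
from h import *
V,U=np.mgrid[:420,:560]
for k in range(2):
  for c in("top","side"):
    im,d=read_camera(c);W=world(c,d,U,V);h=cv2.cvtColor(im,cv2.COLOR_RGB2HSV)
    m=(d>0)&(np.hypot(W[...,0]-502.5,W[...,1]-299.5)<21)&(W[...,2]>55)&(W[...,2]<95)&(h[...,0]>20)&(h[...,0]<35)&(h[...,1]>120)
    z=W[m][:,2];print(c,m.sum(),np.percentile(z,[10,25,50,75,90]) if len(z) else 0)
    if k==0:
        im0=im[...,::-1];u,v=map(int,proj(c,[505,310,78]));cv2.imwrite(f"pics/b_{c}.png",cv2.resize(im0[v-30:v+30,u-40:u+40],None,fx=9,fy=9,interpolation=cv2.INTER_CUBIC))
  s=arm.read_state();print(s["tool_pos"],s["wrist_force"])
```

```text
top 25 [70.03710809 73.86317803 75.79884021 78.02029634 78.66713962]
side 62 [73.77574732 75.3598521  77.40100339 79.35816304 82.60593322]
[503.41352663 299.79699135  96.27271247] [-1.22233847 -0.30964415  8.13326065]
top 26 [71.91222451 74.91894886 76.53185706 77.20510279 78.63760027]
side 59 [72.17265217 75.0666264  77.16600928 78.61150901 80.55688165]
[503.42368039 299.82443903  96.3077587 ] [-0.7523409  -0.06372888  8.30216841]
```

View pics/b_side.png

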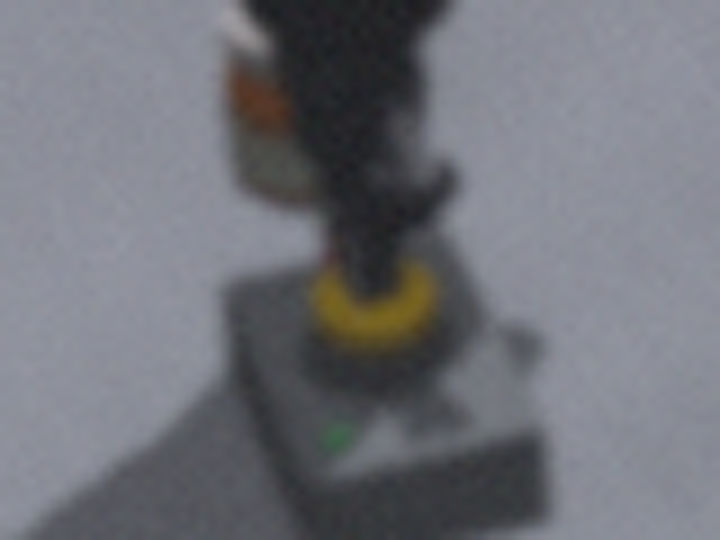

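The button (about row 300 in the crop) is down to about z 77 under the fingertips, so it needs 1 mm more.

Emit:
send_rows(
  commands=[
    [0,0,0.0012,0,0],
    [0,0,0.0012,0,0],
    [0,0,0.0012,0,0],
    [0,0,0.0012,0,0],
    [0,0,0.0012,0,0],
    [0,0,0.0012,0,0],
    [0,0,0.0012,0,0],
    [0,0,0.0012,0,0],
  ],
)

```text
t: 14.75
tool_pos: [503.4, 299.8, 95.2]
orientation: [0.021, 1.0, 0.0, 0.0]
wrist_force: [-1.3, -0.7, 9.2]
finger_gap: 0.0
gripper_force: 4.3
```

```bash
python3 -c "
from station import job_done
print(job_done())"
```

```text
the job is handed in; nothing more can be done
None
```

I slid the white carton along the bench until its orange square was under the nozzle, to within about 2 mm by the cameras, and let go of it. I then handed the job in while still holding the yellow button about 12 mm down (9.2 N at the wrist, fingertips at about 76 mm). The result of the judging was not shown.

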